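# Swing the stop bar out and slide a drilled plate out over the end of its ledge

## Robot

A 7-joint arm with a two-finger parallel gripper is mounted at the origin on the work surface. World frame = base frame: x ahead of the robot, y to its left, z up, the work surface at z = 0. Lengths are in m, angles in rad, forces in N, time in s.
With the tool pointing down it reaches from about 0.4 to 0.85 m from the base axis. Payload 4.5 kg.
Tool frame: the origin (TCP) lies midway between the tips of the shut fingers; the grasp point (between the pads) lies 19 mm behind it; z points along the fingers, y is the line along which they close (so a half turn about z gives the same grasp; the last joint's range is limited). The gripper opens to 88 mm and grips with 3 to 60 N. Pads are 18 mm wide; open, the fingers measure 123 mm over their backs; the gripper's body (75 mm by 187 mm) begins 45 mm behind the grasp point.
Start: joints at [1.371, 0.689, -0.195, 1.565, 0.157, 0.902, -0.215], TCP at [0.145, -0.608, 0.239] pointing down, gripper open.
Joint ranges: [-3.01, 3.01], [-0.46, 2.08], [-1.47, 1.51], [0.13, 2.56], [-1, 4.14], [0.04, 2.09], [-2.66, 2.66]. Speed limits (rad/s): [2.57, 2.57, 3.14, 3.14, 3.14, 3.14, 3.14].

## Interface

Orientations are given as a unit quaternion [x, y, z, w].
In Python, from plant import r gives the robot as it stands. The module is installed in compiled form; this text tells all that it offers.
- The arm moves only by the tool step_arm, never from a script. Its argument "series" is a list of rows, each a list of 7 numbers: the shift along the world's x, y, z in mm, then the turn, a rotation vector about the world's x, y, z in rad, then the closure, from 0 (fully open) to 1 (shut). A call has 1 to 20 rows; each row shifts and turns the commanded pose from where the row before left it; what a row does not reach is not made up. A row lasts 1/10 s, in which the tool goes at most 50 mm and 8.59 degrees, less where a joint would pass 70% of its speed; a pose out of reach is approached as far as the arm can. A call is refused whole if a number of a shift passes 50 or a number of a turn 0.15, either way. A call with a gripper value outside its range is refused whole. The fingers move at their own pace and stop on an object; "force" is the grip in N (left out, the last holds). Time passes only in rows, so rows that do not move let the fingers close. It gives the time, the measured TCP pose, the force, the opening and the grip force at its end, in the units of the state.
- r.get_state(): the state, without advancing time (a new reading comes with each control period).
- r.snapshot(name): name is "side" or "top" or "wrist"; returns (picture, depth): 480x640x3 uint8, blue, green, red; 480x640 float32, m along the optical axis (not along the pixel's ray), 0 where there is no reading.
- r.get_calibration(name): a dict with "intrinsics" (3x3 intrinsics, pixels), "pose" (4x4, takes a point from camera to world coordinates). Camera axes: x right, y up, looking along -z (the intrinsics and any distortion apply to the point x, -y, -z); pixel columns grow to the right and rows downward; lengths in m; the calibration is good to about 2 mm. A picture is of the moment at which its call begins: read the wrist's pose just before it. get_calibration takes no time and is no camera call; for the wrist camera it gives the pose at the moment of the call.
- r.finish_job(): hands the job in; it is judged then, once.
The state is a dict: "clock": time; "q": joint angles; "qd": joint speeds; "joint_torque": joint torques, N m; "tool_pos": TCP position; "eef_rot": TCP orientation; "contact_force": force on the tool from outside, world axes, zero at the start; "moment": the same for the moment, N m; "opening": opening from 0.0 (shut) to 1.0 (fully open); "finger_force": force on a finger pad.
Only numpy, scipy, OpenCV 4.12 (cv2) and the standard library are available. Lean on these libraries where they do the work, as an engineer would, in place of code of your own. Each camera call takes 0.05 s, during which the arm holds its last target. There are 200 camera calls.

## Task

First push the stop bar outward with the fingertips until it points about straight out from the end of the wooden ledge. Then push the aluminium plate with the two holes along its channel until about a third of its length sticks out past that end, ready for its edge to be deburred. Keep that plate flat in its channel without lifting it, and leave the plain plate, the bolt standing on it and everything else where they are.

Things in the scene. Friction and masses are not known exactly. Their poses are not given: they have to be found in the camera images.
- work_ledge: Fixed hardwood ledge, 152 (x) x 340 (y) x 60 mm high. Origin: centre of its underside. In its flat top, 60 mm up, two channels 64 mm wide run along y, centre lines at x = -36 and +36 mm, between ribs 8 mm wide, 5 mm high. Both channel ends are open; the stop bar stands across the +y end (y = +170 mm), where the plate must stick out. Pin of the bar: x = -95, y = +185 mm, top 98 mm up.
- stop_bar (a joint): Dark steel bar, 180 mm long, 12 thick, 30 high, underside 64 mm above the table, on an upright pin at the ledge's x = -95, y = +185 mm. 0 rad: along the ledge's +x, across both channels; grows as the free end swings outward to the ledge's +y; 1.57 is straight out, hard stop at 1.65. Light friction (about 1 N at mid-length); stays where left.
- bar_end (a point): Middle of the stop bar's free end face, 180 mm from the pin, half-way up the bar.
- drilled_plate: Loose aluminium plate with two 16 mm through holes on its long centre line, 40 mm either side of the middle; 60 (x) x 140 (y) x 6 mm, about 0.14 kg. Origin: centre of its underside; its long side is y. It lies flat in one of the two channels, 1 mm proud of the ribs; which channel varies. It is pushed to the ledge's +y; it would tip off if half its length hung over.
- plain_plate: Loose aluminium plate of the same size without holes, in the other channel; origin: centre of its underside. To be left alone.
- bolt: Steel hex bolt, 22 mm head, 38 mm tall, standing on its head on the plain plate; origin at its underside. Leave alone.
- screw_jar: Closed glass jar, 52 mm wide, 75 mm tall, on the table beyond the ledge (its +x side). Leave alone.
- wood_offcut: Wood block 45 x 90 x 30 mm on the table beyond the ledge (its +x side). Leave alone.
- screwdriver: Screwdriver lying on the table to the robot's right. Leave alone.
- hammer: Hammer lying on the table to the robot's left. Leave alone.
- mug: White mug, 80 mm wide, 90 mm tall, on the left. Leave alone.
- tape_roll: Paper tape roll, 90 mm wide, 24 mm tall, lying on the right. Leave alone.
Things that resemble listed ones, but are neither listed nor needed, are in the scene too. What is shaped like the drilled_plate but green or turquoise is not meant.

How it is judged:
On the way, in this order (a step that is already met when the one before it is completed fails the run):
1. the stop bar is swung out to at least 1.2 rad (value of joint stop_bar above 1.2 rad), for 0.2 s.
2. the drilled plate sticks out over the +y end by about a third (32 to 61 mm) (y of drilled_plate in the frame of work_ledge between 0.132 and 0.161 m), for 0.2 s.
At the end, for the whole second after the job is handed in: The stop bar stands swung out (over 1.2 rad); the drilled plate lies still, flat and straight in its channel and sticks out 32 to 61 mm of its 140 mm past the ledge's +y end; the plain plate is within 15 mm of its start (all of step 2 and value of joint stop_bar above 1.2 rad and z of drilled_plate in the frame of work_ledge between 0.057 and 0.065 m and angle between drilled_plate's own z axis and vertical below 0.08 rad and angle between the y axis of drilled_plate and the y axis of work_ledge, either way round below 0.09 rad and linear speed of drilled_plate below 0.01 m/s and distance of plain_plate from where it was at the start of the episode below 0.015 m); the robot touches nothing.
It fails at once if the drilled plate is pushed up to the end before the stop bar is out of the way (y of drilled_plate in the frame of work_ledge above 0.1 m and value of joint stop_bar below 1 rad).
It fails at once if the drilled plate is lifted (over 10 mm), tipped or dropped (z of drilled_plate in the frame of work_ledge above 0.07 m or z of drilled_plate in the frame of work_ledge below 0.045 m or angle between drilled_plate's own z axis and vertical above 0.25 rad).
It fails at once if the plain plate is moved over 15 mm (distance of plain_plate from where it was at the start of the episode above 0.015 m).
It fails at once if the bolt, jar, offcut, screwdriver, hammer, mug or tape roll is moved over 30 mm or upset (distance of any of bolt, screw_jar, wood_offcut, screwdriver, hammer, mug, tape_roll from where it was at the start of the episode above 0.03 m or angle between any of bolt, mug, screw_jar's own z axis and vertical above 0.5 rad).
It also fails if it takes over 61 s, if anything falls off the work surface, if the arm or the gripper's body presses on something with over 40 N, if the wrist force passes 120 N, or if a joint passes its speed limit or range.

## Working session

There is one attempt and no reset: what is moved stays moved. The work goes in short steps, Python scripts to look and compute and a tool call to move; the robot and the scene stay as the last step left them, time stands still between calls to the robot, and variables do not carry over. Pictures are saved under pics/ and viewed, at most 10 in all, crops included, and the job is handed in when it is done.

Besides the shell and the picture viewer there is one more tool, called after "Call:" by a JSON object that holds its "op" and its "data", one argument or row to a line. step_arm: Moves the arm, as the interface text tells. Its arguments: {"type":"object","properties":{"series":{"type":"array"},"force":{"type":"number"}},"required":["series"]}

```bash
mkdir -p pics; cat > h.py <<'E'
import numpy as np, cv2
from plant import r
def cloud(name):
    c=r.get_calibration(name); im,d=r.snapshot(name)
    K=np.array(c["intrinsics"]);T=np.array(c["pose"])
    v,u=np.mgrid[0:480,0:640]
    P=np.stack([(u-K[0,2])/K[0,0]*d,-(v-K[1,2])/K[1,1]*d,-d],-1)
    W=P@T[:3,:3].T+T[:3,3]; W[d==0]=np.nan
    return im,d,W,K,T
def ray(K,T,u,v,z):
    d=T[:3,:3]@np.array([(u-K[0,2])/K[0,0],-(v-K[1,2])/K[1,1],-1]); o=T[:3,3]
    return o+d*(z-o[2])/d[2]
E
python3 - <<'E'
from h import *
for n in("top","side"):
    im,d,W,K,T=cloud(n); cv2.imwrite(f"pics/{n}0.png",im); np.savez(f"{n}0.npz",im=im,W=W,K=K,T=T); print(n,K,T,r.get_calibration(n).keys())
print(r.get_state())
E
```

```text
top [[561.81691433   0.         321.85671754]
 [  0.         561.81691433 229.74336739]
 [  0.           0.           1.        ]] [[ 0.02848378  0.99359872 -0.10931727  0.28900995]
 [-0.99957511  0.0289893   0.00303753  0.00730333]
 [ 0.00618712  0.1091843   0.99400227  1.67546864]
 [ 0.          0.          0.          1.        ]] dict_keys(['intrinsics', 'pose'])
side [[446.54744493   0.         321.78504542]
 [  0.         446.54744493 238.0311998 ]
 [  0.           0.           1.        ]] [[ 0.99356061  0.08918002 -0.0698873   0.40187065]
 [-0.11328693  0.77191738 -0.62554746 -0.62787104]
 [-0.00183911  0.62943663  0.77704964  0.8902491 ]
 [ 0.          0.          0.          1.        ]] dict_keys(['intrinsics', 'pose'])
{'clock': 0.1, 'q': array([ 1.37081799,  0.68985824, -0.19451956,  1.56619677,  0.15731226,
        0.90249008, -0.21511296]), 'qd': array([-0.00055826, -0.00151016,  0.00134592, -0.00073729, -0.00081835,
       -0.00142673,  0.00086776]), 'joint_torque': array([-3.35462886e-03, -5.28501320e+01, -1.27140652e+00, -1.53837436e+01,
       -5.25110832e-02,  2.00794362e-03,  3.09197378e-05]), 'tool_pos': array([ 0.14461534, -0.60748578,  0.23802788]), 'eef_rot': array([ 9.93172130e-01,  1.16655527e-01, -1.52881430e-04, -7.65403867e-04]), 'contact_force': array([-0.64383218,  0.56980107,  0.37826697]), 'moment': array([-0.00772791,  0.04842948, -0.01526721]), 'finger_force': 0.0, 'opening': 1.0019848027067864}
```

View pics/top0.png

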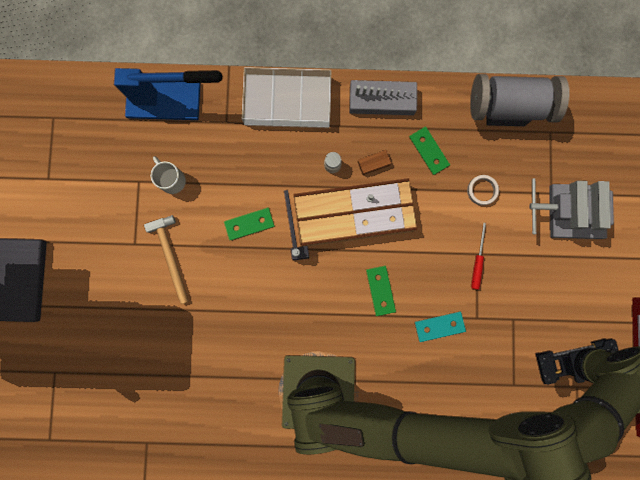

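View pics/side0.png

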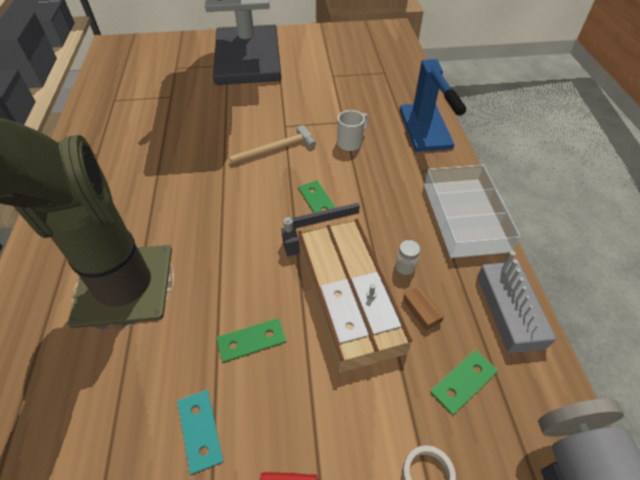

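The top view shows the ledge around (355,210), with the stop bar from its pin (297,253) to its free end (288,192). The drilled plate is in the near channel, with holes at (365,222) and (393,219). The plain plate and bolt are in the far channel at (372,198).

```bash
cat > m.py <<'E'
from h import *
import sys
f=np.load("top0.npz");im,W,K,T=f["im"],f["W"],f["K"],f["T"]
roi=np.zeros((480,640),bool);roi[170:275,270:430]=1
z=W[...,2]
m=(roi&(z>0.045)&(z<0.078)).astype(np.uint8)
n,l,s,c=cv2.connectedComponentsWithStats(m);i=1+s[1:,4].argmax();print(s[i])
hsv=cv2.cvtColor(im,cv2.COLOR_BGR2HSV)
m=((l==i)&(hsv[...,2]>120)).astype(np.uint8)
m=cv2.morphologyEx(m,cv2.MORPH_CLOSE,np.ones((9,9)));m=cv2.morphologyEx(m,cv2.MORPH_OPEN,np.ones((9,9)))
cs,_=cv2.findContours(m,0,1);cn=max(cs,key=cv2.contourArea)
pts=np.array([ray(K,T,u,v,0.062)[:2] for u,v in cn[:,0]],np.float32)
print("ledge",cv2.minAreaRect(pts*1000))
pl=(roi&(hsv[...,1]<60)&(hsv[...,2]>150)).astype(np.uint8)
n,l,s,c=cv2.connectedComponentsWithStats(pl)
for k in range(1,n):
  if s[k,4]>60:
    v,u=np.nonzero(l==k);q=np.array([ray(K,T,a,b,0.066)[:2] for a,b in zip(u,v)],np.float32)
    print("plate",s[k],cv2.minAreaRect(q*1000))
g=(roi&(z>0.082)&(z<0.13))
n,l,s,c=cv2.connectedComponentsWithStats(g.astype(np.uint8))
for k in range(1,n):
  if s[k,4]>8:
    q=W[l==k];print("high",s[k],cv2.minAreaRect((q[:,:2]*1000).astype(np.float32)),np.nanmax(q[:,2]))
cv2.imwrite("pics/crop.png",cv2.resize(im[165:285,265:435],(800,565),interpolation=cv2.INTER_CUBIC))
E
python3 m.py
```

```text
[ 290  178  127   82 6257]
ledge ((526.489990234375, -89.76327514648438), (146.45127868652344, 340.0341491699219), 9.568448066711426)
plate [350 183  51  27 933] ((568.8681030273438, -148.9366455078125), (59.373931884765625, 140.8790283203125), 9.883646965026855)
plate [354 207  50  27 954] ((498.30908203125, -160.7796630859375), (60.389137268066406, 140.80709838867188), 9.462930679321289)
high [284 190  15  66 300] ((482.02618408203125, 91.05937194824219), (190.1544647216797, 18.001476287841797), 9.920615196228027) 0.10400916231776991
high [368 194   6   5  20] ((561.920166015625, -133.69891357421875), (12.5224609375, 10.283992767333984), 58.744197845458984) 0.1102498240090879
```

View pics/crop.png

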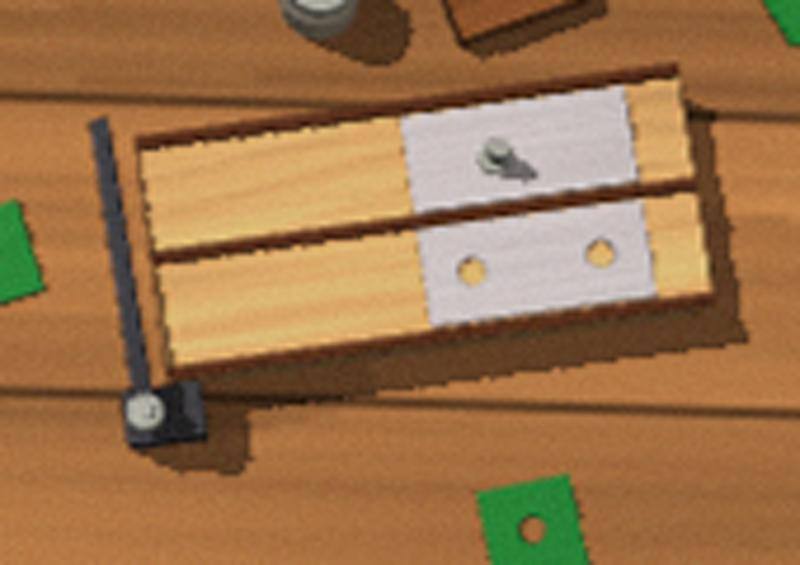

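Call:
{"op": "step_arm", "data": {
  "series": [
    [36, 30, 0, 0, 0, -0.034, 1],
    [36, 30, 0, 0, 0, -0.034, 1],
    [36, 30, 0, 0, 0, 0, 1],
    [36, 30, 0, 0, 0, 0, 1],
    [36, 30, 0, 0, 0, 0, 1],
    [36, 30, 0, 0, 0, 0, 1],
    [36, 30, 0, 0, 0, 0, 1],
    [14, 40, 0, 0, 0, 0, 1],
    [14, 40, 0, 0, 0, 0, 1],
    [14, 40, 0, 0, 0, 0, 1],
    [14, 40, 0, 0, 0, 0, 1],
    [14, 40, 0, 0, 0, 0, 1],
    [14, 40, 0, 0, 0, 0, 1],
    [14, 40, 0, 0, 0, 0, 1],
    [12, 40, 0, 0, 0, 0, 1],
    [10, 40, 0, 0, 0, 0, 1],
    [5, 40, 0, 0, 0, 0, 1],
    [0, 20, 0, 0, 0, 0, 1],
    [0, 0, 0, 0, 0, 0, 1]
  ]
}}

```text
clock: 2.0
tool_pos: [0.5216, 0.0263, 0.2385]
eef_rot: [0.996, 0.086, -0.0, -0.001]
contact_force: [-1.3, 1.7, -0.9]
opening: 0.007
finger_force: 0.0
```

```bash
cat > w.py <<'E'
from h import *
s=r.get_state();q=s["eef_rot"];p=s["tool_pos"]*1000
a=0.166;O=np.array([530,-89.]);ex=np.array([np.cos(a),np.sin(a)]);ey=np.array([-np.sin(a),np.cos(a)])
L=lambda x,y:O+x*ex+y*ey
d=p[:2]-O
if __name__=="__main__":
    print(s["clock"],p.round(1),"ledge",round(d@ex,1),round(d@ey,1),"yaw",2*np.arctan2(q[1],q[0]),q.round(4),s["contact_force"].round(1),s["opening"])
    print("bar start",L(15,138))
    for th in np.arange(0,1.651,.15):
        u=np.array([np.cos(th),np.sin(th)]);n=np.array([np.sin(th),-np.cos(th)])
        c=np.array([-95,185])+110*u+(6+9*abs(np.sin(th))+17.5*abs(np.cos(th)))*n
        print(round(th,2),c.round(1),L(*c).round(1))
    print("plate",L(-36,-165),L(-36,59.5))
E
python3 w.py
```

```text
2.0 [521.6  26.3 238.5] ledge 10.8 115.1 yaw 0.17285263558637123 [ 9.963e-01  8.630e-02 -2.000e-04 -1.100e-03] [-1.3  1.7 -0.9] 0.006985854566001717
bar start [521.99086809  49.58157816]
0.0 [ 15.  161.5] [518.1  72.8]
0.15 [ 17.4 177.1] [518.   88.5]
0.3 [ 17.6 193.3] [515.4 104.5]
0.45 [ 15.2 209.7] [510.4 120.4]
0.6 [ 10.2 226. ] [502.7 135.6]
0.75 [  2.5 241.7] [492.5 149.8]
0.9 [ -7.9 256.3] [479.9 162.5]
1.05 [-20.7 269.2] [465.1 173.1]
1.2 [-35.8 280. ] [448.4 181.2]
1.35 [-52.7 288.3] [430.3 186.6]
1.5 [-71.  293.6] [411.4 188.8]
1.65 [-87.4 295.9] [394.9 188.4]
plate [ 521.75925011 -257.68043764] [484.66316936 -36.26650223]
```

Call:
{"op": "step_arm", "data": {
  "series": [
    [0, 5, -40, 0, 0, 0, 1],
    [0, 5, -40, 0, 0, 0, 1],
    [0, 5, -40, 0, 0, 0, 1],
    [0, 5, -30, 0, 0, 0, 1],
    [0, 0, -10, 0, 0, 0, 1],
    [0, 0, 0, 0, 0, 0, 1],
    [-2, 10, 0, 0, 0, 0, 1],
    [-2, 10, 0, 0, 0, 0, 1],
    [0, 8, 0, 0, 0, 0, 1],
    [0, 8, 0, 0, 0, 0, 1],
    [-1, 8, 0, 0, 0, 0, 1],
    [-2, 8, 0, 0, 0, 0, 1],
    [-2, 8, 0, 0, 0, 0, 1],
    [-3, 8, 0, 0, 0, 0, 1]
  ]
}}

```text
clock: 3.4
tool_pos: [0.5095, 0.1104, 0.0787]
eef_rot: [0.997, 0.083, -0.0, 0.0]
contact_force: [-0.3, -0.9, 0.4]
opening: 0.007
finger_force: 0.5
```

```bash
python3 w.py | head -1
```

```text
3.4 [509.5 110.4  78.7] ledge 12.8 200.1 yaw 0.16564306793108344 [ 9.966e-01  8.270e-02 -1.000e-04  2.000e-04] [-0.3 -0.9  0.4] 0.006601386575509979
```

Call:
{"op": "step_arm", "data": {
  "series": [
    [-3, 12, 0, 0, 0, 0, 1],
    [-4, 13, 0, 0, 0, 0, 1],
    [-5, 7, 0, 0, 0, 0, 1],
    [-5, 7, 0, 0, 0, 0, 1],
    [-6, 7, 0, 0, 0, 0, 1],
    [-7, 6, 0, 0, 0, 0, 1],
    [-7, 5, 0, 0, 0, 0, 1],
    [-8, 5, 0, 0, 0, 0, 1],
    [-8, 4, 0, 0, 0, 0, 1],
    [-8, 4, 0, 0, 0, 0, 1],
    [-9, 3, 0, 0, 0, 0, 1],
    [-9, 3, 0, 0, 0, 0, 1],
    [-9, 1, 0, 0, 0, 0, 1],
    [-9, 1, 0, 0, 0, 0, 1],
    [-6, 0, 0, 0, 0, 0, 1],
    [0, 0, 0, 0, 0, 0, 1]
  ]
}}

```text
clock: 5.0
tool_pos: [0.4054, 0.1879, 0.0787]
eef_rot: [0.997, 0.083, -0.001, 0.0]
contact_force: [-1.0, -0.2, -0.5]
opening: 0.006
finger_force: 0.0
```

```bash
python3 w.py | head -1; python3 - <<'E'
from h import *
im,d,W,K,T=cloud("top"); cv2.imwrite("pics/t1.png",cv2.resize(im[130:290,220:440],(770,560)))
E
```

```text
5.0 [405.4 187.9  78.7] ledge -77.1 293.7 yaw 0.16672234966829041 [ 9.965e-01  8.330e-02 -9.000e-04  2.000e-04] [-1.  -0.2 -0.5] 0.005985056286901817
```

View pics/t1.png

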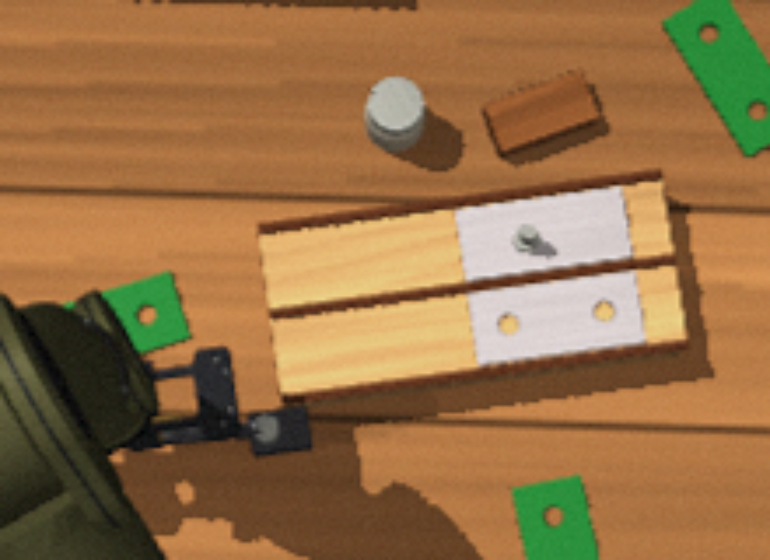

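The bar runs from the pin at (265,430) to about (140,440), so it points roughly straight out. Nothing else has moved. Next I back off, rise and go behind the drilled plate.

Call:
{"op": "step_arm", "data": {
  "series": [
    [12, 2, 0, 0, 0, 0, 1],
    [15, 2, 0, 0, 0, 0, 1],
    [0, 0, 35, 0, 0, 0, 1],
    [0, 0, 35, 0, 0, 0, 1],
    [0, 0, 40, 0, 0, 0, 1],
    [8, -40, 0, 0, 0, 0, 1],
    [8, -40, 0, 0, 0, 0, 1],
    [8, -40, 0, 0, 0, 0, 1],
    [8, -40, 0, 0, 0, 0, 1],
    [8, -40, 0, 0, 0, 0, 1],
    [8, -40, 0, 0, 0, 0, 1],
    [8, -40, 0, 0, 0, 0, 1],
    [8, -40, 0, 0, 0, 0, 1],
    [8, -40, 0, 0, 0, 0, 1],
    [8, -40, 0, 0, 0, 0, 1],
    [8, -40, 0, 0, 0, 0, 1],
    [2, -14, 0, 0, 0, 0, 1],
    [0, 0, 0, 0, 0, 0, 1],
    [0, 0, 0, 0, 0, 0, 1]
  ]
}}

```text
clock: 6.95
tool_pos: [0.5236, -0.2602, 0.1884]
eef_rot: [0.997, 0.083, -0.0, -0.001]
contact_force: [0.1, 0.3, -1.0]
opening: 0.004
finger_force: 0.0
```

```bash
python3 w.py | sed -n '1p;$p'; python3 - <<'E'
from h import *
im,d,W,K,T=cloud("top"); np.savez("top0.npz",im=im,W=W,K=K,T=T); cv2.imwrite("pics/t2.png",cv2.resize(im[150:310,220:440],(770,560)))
E
sed -i 's/275,270:430/275,230:430/' m.py; python3 m.py
```

```text
6.95 [ 523.6 -260.2  188.4] ledge -34.6 -167.8 yaw 0.16700239929709096 [ 9.965e-01  8.340e-02 -3.000e-04 -1.000e-03] [ 0.1  0.3 -1. ] 0.003833628520748986
plate [ 521.75925011 -257.68043764] [484.66316936 -36.26650223]
[ 290  178  127   82 5726]
ledge ((525.8402099609375, -88.93838500976562), (147.45849609375, 340.1158142089844), 9.568448066711426)
plate [350 183  49  27 830] ((568.0260009765625, -149.0985107421875), (61.02024459838867, 140.87710571289062), 9.92909049987793)
plate [354 209  50  25 857] ((498.0638122558594, -160.8245391845703), (60.85086441040039, 140.7819061279297), 9.550836563110352)
high [369 194   4   5  17] ((562.1234130859375, -132.38168334960938), (10.961167335510254, 8.806918144226074), 10.45978832244873) 0.11135499876775956
high [232 248  67  11 316] ((392.2188720703125, 160.71835327148438), (20.05768394470215, 186.580078125), 4.553802490234375) 0.10695846866049963
```

View pics/t2.png

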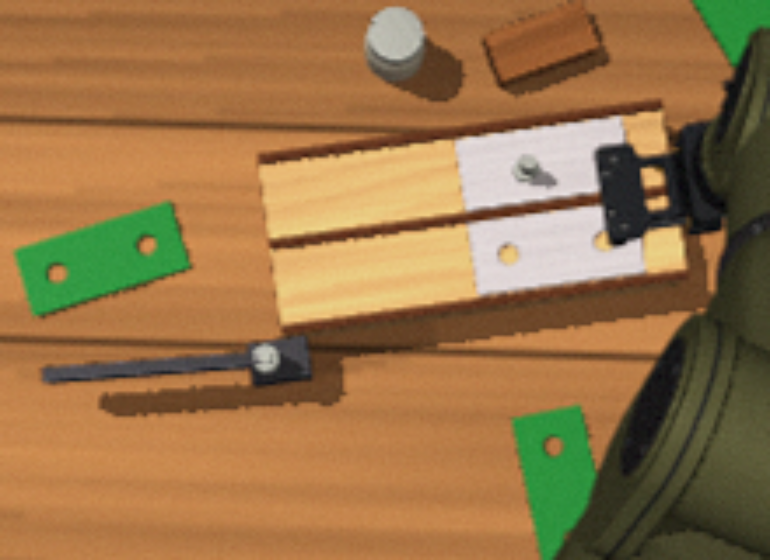

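The bar now stands at about 1.48 rad, from its pin (265,358) to its end (45,375), and both plates are where they started. I descend behind the drilled plate.

Call:
{"op": "step_arm", "data": {
  "series": [
    [-1, 0, -40, 0, 0, 0, 1],
    [0, 0, -40, 0, 0, 0, 1],
    [0, 0, -30, 0, 0, 0, 1],
    [0, 0, -10, 0, 0, 0, 1],
    [0, 0, -4, 0, 0, 0, 1],
    [0, 0, 0, 0, 0, 0, 1]
  ]
}}

```text
clock: 7.6
tool_pos: [0.5235, -0.2613, 0.0655]
eef_rot: [0.997, 0.083, 0.0, 0.0]
contact_force: [-0.9, 0.2, 0.1]
opening: 0.005
finger_force: 0.0
```

```bash
python3 w.py | head -1
```

```text
7.6 [ 523.5 -261.3   65.5] ledge -34.9 -168.8 yaw 0.1670714899349859 [9.965e-01 8.340e-02 5.000e-04 1.000e-04] [-0.9  0.2  0.1] 0.00493186943092669
```

Call:
{"op": "step_arm", "data": {
  "series": [
    [0, 0, -2.5, 0, 0, 0, 1],
    [0, 0, 0, 0, 0, 0, 1],
    [-1, 6, 0, 0, 0, 0, 1],
    [-1, 6, 0, 0, 0, 0, 1],
    [-1, 6, 0, 0, 0, 0, 1],
    [-1, 6, 0, 0, 0, 0, 1],
    [-1, 6, 0, 0, 0, 0, 1],
    [-1, 6, 0, 0, 0, 0, 1]
  ]
}}

```text
clock: 8.4
tool_pos: [0.517, -0.2258, 0.0624]
eef_rot: [0.997, 0.083, 0.0, 0.0]
contact_force: [0.1, -2.4, 1.1]
opening: 0.002
finger_force: 0.8
```

```bash
python3 w.py | head -1
```

```text
8.4 [ 517.  -225.8   62.4] ledge -35.5 -132.8 yaw 0.16569545316456183 [9.966e-01 8.280e-02 3.000e-04 3.000e-04] [ 0.1 -2.4  1.1] 0.0016668152994834147
```

Call:
{"op": "step_arm", "data": {
  "series": [
    [-1.3, 8, 0, 0, 0, 0, 1],
    [-1.3, 8, 0, 0, 0, 0, 1],
    [-1.3, 8, 0, 0, 0, 0, 1],
    [-1.3, 8, 0, 0, 0, 0, 1],
    [-1.3, 8, 0, 0, 0, 0, 1],
    [-1.3, 8, 0, 0, 0, 0, 1],
    [-1.3, 8, 0, 0, 0, 0, 1],
    [-1.3, 8, 0, 0, 0, 0, 1],
    [-1.3, 8, 0, 0, 0, 0, 1],
    [-1.3, 8, 0, 0, 0, 0, 1],
    [-1.3, 8, 0, 0, 0, 0, 1],
    [-1.3, 8, 0, 0, 0, 0, 1],
    [-1.3, 8, 0, 0, 0, 0, 1],
    [-1.3, 8, 0, 0, 0, 0, 1],
    [-1.3, 8, 0, 0, 0, 0, 1],
    [-1.3, 8, 0, 0, 0, 0, 1],
    [-1.3, 8, 0, 0, 0, 0, 1],
    [-1.3, 8, 0, 0, 0, 0, 1],
    [0, 0, 0, 0, 0, 0, 1]
  ]
}}

```text
clock: 10.3
tool_pos: [0.4931, -0.08, 0.0622]
eef_rot: [0.996, 0.084, -0.0, -0.001]
contact_force: [0.3, -0.6, 0.3]
opening: 0.008
finger_force: 0.0
```

```bash
python3 w.py | head -1; cat > p.py <<'E'
from h import *
from w import L,O,ex,ey
for n in("top","side"):
    im,d,W,K,T=cloud(n); h=cv2.cvtColor(im,cv2.COLOR_BGR2HSV)
    m=((h[...,1]<60)&(h[...,2]>120)&(W[...,2]>.055)&(W[...,2]<.075))
    v,u=np.nonzero(m);q=np.array([ray(K,T,a,b,.066)[:2]*1000 for a,b in zip(u,v)])-O
    X,Y=q@ex,q@ey
    for nm,lo,hi in(("drilled",-66,-6),("plain",6,66)):
        k=(X>lo)&(X<hi)&(abs(Y)<260); print(n,nm,k.sum(),"y",np.percentile(Y[k],[1,99]).round(1),"x",np.percentile(X[k],[1,99]).round(1))
    cv2.imwrite(f"pics/{n}p.png",im)
E
python3 p.py
```

```text
10.3 [493.1 -80.   62.2] ledge -35.0 15.0 yaw 0.1681348424172323 [ 9.965e-01  8.400e-02 -3.000e-04 -6.000e-04] [ 0.3 -0.6  0.3] 0.008431367416641532
top drilled 351 y [103.8 167.7] x [-65.5 -15.4]
top plain 288 y [-135.4  -81. ] x [ 6.5 58.2]
side drilled 247 y [ 26.4 166.1] x [-65.8 -48. ]
side plain 1283 y [-136.5    4.2] x [ 6.5 60.8]
```

Call:
{"op": "step_arm", "data": {
  "series": [
    [-1.2, 7, 0, 0, 0, 0, 1],
    [-1.2, 7, 0, 0, 0, 0, 1],
    [-1.2, 7, 0, 0, 0, 0, 1],
    [-1.2, 7, 0, 0, 0, 0, 1],
    [-1.2, 7, 0, 0, 0, 0, 1],
    [-1, 6, 0, 0, 0, 0, 1],
    [-1, 5, 0, 0, 0, 0, 1],
    [-0.5, 3, 0, 0, 0, 0, 1],
    [0, 0, 0, 0, 0, 0, 1],
    [0, 0, 0, 0, 0, 0, 1],
    [0, 0, 0, 0, 0, 0, 1]
  ]
}}

```text
clock: 11.5
tool_pos: [0.4849, -0.0331, 0.0622]
eef_rot: [0.997, 0.083, -0.0, 0.0]
contact_force: [0.3, 0.6, 0.4]
opening: 0.005
finger_force: 0.0
```

```bash
python3 w.py | head -1; python3 p.py
```

```text
11.5 [484.9 -33.1  62.2] ledge -35.2 62.6 yaw 0.16550686150662292 [ 0.9966  0.0827 -0.      0.    ] [0.3 0.6 0.4] 0.004882212296667205
top drilled 316 y [159.6 216.6] x [-65.5 -16.9]
top plain 622 y [-134.7  -19.8] x [ 6.7 57.9]
side drilled 215 y [ 74.1 214.2] x [-65.9 -48.3]
side plain 1430 y [-136.3    5.3] x [ 6.5 60.7]
```

Call:
{"op": "step_arm", "data": {
  "series": [
    [1, -6, 0, 0, 0, 0, 1],
    [2, -12, 0, 0, 0, 0, 1],
    [0, 0, 30, 0, 0, 0, 1],
    [0, 0, 45, 0, 0, 0, 1],
    [0, 0, 45, 0, 0, 0, 1],
    [0, -40, 10, 0, 0, 0, 1],
    [0, -40, 0, 0, 0, 0, 1],
    [0, -40, 0, 0, 0, 0, 1],
    [0, -40, 0, 0, 0, 0, 1],
    [0, -40, 0, 0, 0, 0, 1],
    [0, -40, 0, 0, 0, 0, 1],
    [0, -40, 0, 0, 0, 0, 1],
    [0, -40, 0, 0, 0, 0, 1],
    [0, 0, 0, 0, 0, 0, 1],
    [0, 0, 0, 0, 0, 0, 1]
  ]
}}

```text
clock: 13.1
tool_pos: [0.4864, -0.373, 0.1919]
eef_rot: [0.997, 0.081, -0.0, 0.0]
contact_force: [0.7, 0.2, -0.9]
opening: 0.004
finger_force: 0.0
```

```bash
python3 p.py;python3 - <<'E'
import cv2
cv2.imwrite("pics/f.png",cv2.resize(cv2.imread("pics/topp.png")[140:300,220:440],(770,560)))
E
```

```text
top drilled 797 y [ 77.6 215.8] x [-65.5 -14.5]
top plain 809 y [-134.1    3.8] x [ 6.5 57.8]Traceback (most recent call last):
  File "p.py", line 9, in <module>
    k=(X>lo)&(X<hi)&(abs(Y)<260); print(n,nm,k.sum(),"y",np.percentile(Y[k],[1,99]).round(1),"x",np.percentile(X[k],[1,99]).round(1))
                                                         ~~~~~~~~~~~~~^^^^^^^^^^^^^
    return _quantile_unchecked(
        a, q, axis, out, overwrite_input, method, keepdims, weights)
    return _ureduce(a,
                    func=_quantile_ureduce_func,
    ...<5 lines>...
                    overwrite_input=overwrite_input,
                    method=method)
    r = func(a, **kwargs)
    result = _quantile(arr,
                       quantiles=q,
    ...<2 lines>...
                       out=out,
                       weights=wgt)
    slices_having_nans = np.isnan(arr[-1, ...])
                                  ~~~^^^^^^^^^
IndexError: index -1 is out of bounds for axis 0 with size 0
```

View pics/f.png

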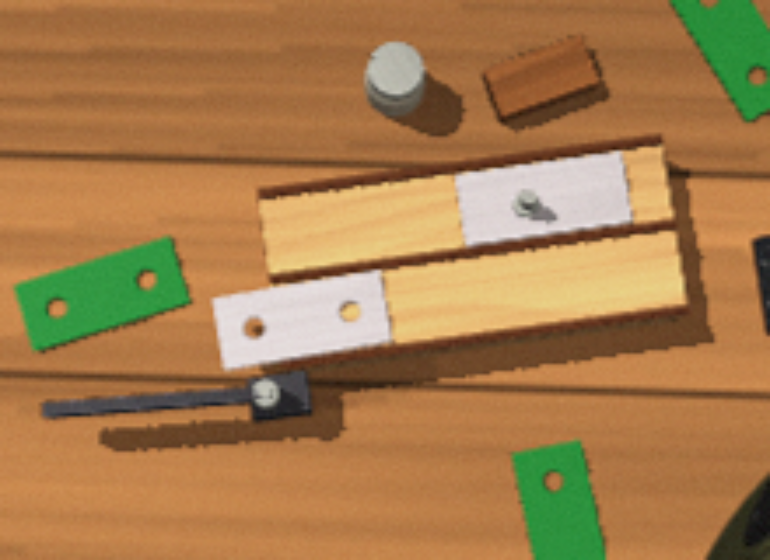

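The drilled plate lies straight in its channel. Its outer edge is at about (218,333), against the ledge end at about (274,325), so roughly 46 mm sticks out. The bar is out, the plain plate and bolt haven't moved, and the arm is clear.

```bash
python3 -c "
from plant import r
print(r.finish_job())"
```

```text
the job is handed in; nothing more can be done
None
```

I swung the stop bar out to about 1.48 rad and pushed the drilled plate until about 46 mm sticks out past the ledge end, flat in its channel with the plain plate and bolt unmoved; the job is handed in (no verdict was returned).

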